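# Load the four test fixtures on the electronics bench

### The job

Load the bench fixtures for the test run: slide the circuit card upright down into the card guides until it is fully home, set the transformer flat in the rectangular tray, and stand the wide and the slim capacitor upright in the round cups that match their size. Leave every part resting down on its fixture's floor, and do not push the multimeter or the screwdriver about.

Things in the scene. Friction and masses are not known exactly. Their poses are not given: they have to be found in the camera images.
- card_mid (a point): Loose circuit card: blue board 80 mm wide (x), 3 mm thick (y), 80 mm high, white grip rail 50 x 10 x 16 mm (x, y, z) along its top edge; 94 mm high in all, 90 g. Starts upright in a fixed black rubber stand (30 mm high, slot 24 mm deep); draw it straight up. Point: its centre, 47 mm above its lower edge; the rail's middle is 39 mm above the point. z up. Either face may look either way.
- card_guides: Fixed grey base 110 x 60 x 8 mm with two upright channels for the card's side edges. x runs from channel to channel (the card's width), y across the card, z up. Slot 5.5 mm across, 85 mm end to end; flared lead-ins 44 to 60 mm above the origin catch a card up to 8 mm off. Fully home, the card stands on the base, its point 55 mm above the origin. Origin: centre of the underside, on the mat.
- transformer_mid (a point): Transformer, loose: a steel block with dark lamination lines, 60 mm (x) by 40 mm (y), 48 mm high, about 0.3 to 0.55 kg. This point is its centre, 24 mm up. z up. It can lie in its tray either way round.
- tray: Rectangular tray, fixed, grey, open on top: 82 mm (x) by 62 mm (y) outside, 14 mm high, walls and floor 4 mm thick (inside 74 x 54 mm); takes the transformer with its long side along x. z up. Origin: centre of its underside, on the mat; the inner floor is 4 mm above.
- capacitor_wide_mid (a point): Wide capacitor, loose: upright black cylinder with a silver top, 40 mm in diameter, 70 mm high, about 0.12 kg. This point is its centre, 35 mm up. z up.
- cup_wide: Wide cup, fixed, grey, round, open on top: inside diameter 56 mm, outside 64 mm, 18 mm high, floor 4 mm thick; takes the wide capacitor. z up. Origin: centre of its underside, on the mat.
- capacitor_slim_mid (a point): Slim capacitor, loose: upright black cylinder with a silver top, 24 mm in diameter, 56 mm high, about 0.04 kg. This point is its centre, 28 mm up. z up.
- cup_slim: Slim cup, fixed, grey, round, open on top: inside diameter 38 mm, outside 46 mm, 18 mm high, floor 4 mm thick; takes the slim capacitor. z up. Origin: centre of its underside, on the mat.
- multimeter: Bystander, loose: yellow multimeter lying on its back beyond the fixtures, 90 mm (x) by 180 mm (y), 44 mm high. Origin: centre of its underside.
- screwdriver: Bystander, loose: red screwdriver lying on the mat to the robot's left, 200 mm long along its x, 26 mm high. Origin: under its middle.
There are look-alikes about, which are no part of the job. Of the things that look like the part that bears card_mid, the smallest one is meant.

How it is judged:
By the outcome, as a careful person would: the job done as asked, in the order asked, and still so for the second after the job is handed in, with the robot touching nothing.
It also fails if it takes over 120 s, if anything falls off the work surface, if the arm or the gripper's body presses on something with over 40 N, if the wrist force passes 120 N, or if a joint passes its speed limit or range.

### The arm

A 6-joint arm with a two-finger parallel gripper is mounted at the origin on the work surface. World frame = base frame: x ahead of the robot, y to its left, z up, the work surface at z = 0. Lengths are in m, angles in rad, forces in N, time in s.
With the tool pointing down it reaches from about 0.275 to 0.725 m from the base axis. Payload 5.6 kg.
Tool frame: the origin (TCP) lies at the very end of the fingers, on their centre line; the grasp point (between the pads) lies 19 mm behind it; z points along the fingers, y is the line along which they close (so a half turn about z gives the same grasp; the last joint's range is limited). The gripper opens to 85 mm and grips with 20 to 120 N. Pads are 22 mm wide; open, the fingers measure 114 mm over their backs; the gripper's body (76 mm by 85 mm) begins 54 mm behind the grasp point. The pads swing forward as they close: fully open they stand 13 mm farther back than shut.
Start: joints at [-0.907, 0.255, 0.108, 0, -1.424, -0.285], TCP at [0.203, -0.511, 0.231] pointing down, gripper open.
Joint ranges: [-2.95, 2.95], [-1.21, 1.97], [-1.09, 1.5], [-2.87, 1.71], [-2.94, -0.07], [-3.05, 3.05]. Speed limits (rad/s): [2.57, 2.57, 3.14, 3.14, 3.14, 3.14].

### API

Orientations are given as a unit quaternion [x, y, z, w].
In Python, from rig import sense, get_image, camera_params, hand_in gives the robot as it stands.
- The arm moves only by the shell command python3 -m crank 'ROWS' [FORCE]. ROWS is text: rows parted by semicolons, each of 7 numbers parted by spaces: the shift along the tool's x, y, z in mm, then the turn, a rotation vector about the tool's x, y, z in rad, then the closure, from -1 (fully open) to 1 (shut). A call has 1 to 20 rows; each row shifts and turns the commanded pose from where the row before left it, along the tool's axes as they then stand; what a row does not reach is not made up. A row lasts 1/12 s, in which the tool goes at most 41.7 mm and 7.16 degrees, less where a joint would pass 70% of its speed; a pose out of reach is approached as far as the arm can. A call with a gripper value outside its range is refused whole. The fingers move at their own pace and stop on an object; FORCE is the grip in N (left out, the last holds). Time passes only in rows, so rows that do not move let the fingers close. It gives the time, the measured TCP pose, the force, the opening and the grip force at its end, in the units of the state.
- sense(): the state, without advancing time (a new reading comes with each control period).
- get_image(name): name is "scene" or "side" or "wrist"; returns the picture (480x640x3 uint8, red, green, blue); there is no depth.
- camera_params(name): a dict with "camera_matrix" (3x3 intrinsics, pixels), "R" (3x3) and "t" (3): a world point X has camera coordinates R X + t. Camera axes: x right, y down, z forward; pixel columns grow to the right and rows downward; lengths in m; the calibration is good to about 2 mm. The wrist camera is an equidistant fisheye: a pixel r from the principal point sees the ray r / f radians off the axis. A picture is of the moment at which its call begins: read the wrist's pose just before it. camera_params takes no time and is no camera call; for the wrist camera it gives the pose at the moment of the call.
- hand_in(): hands the job in; it is judged then, once.
The state is a dict: "t": time; "joints": joint angles; "dq": joint speeds; "tau": joint torques, N m; "eef_pos": TCP position; "orientation": TCP orientation; "ft_force": force on the tool from outside, world axes, zero at the start; "moment": the same for the moment, N m; "opening": opening from 0.0 (shut) to 1.0 (fully open); "gripper_force": force on a finger pad.
Only numpy, scipy, OpenCV 4.12 (cv2) and the standard library are available. Lean on these libraries where they do the work, as an engineer would, in place of code of your own. Each camera call takes 0.05 s, during which the arm holds its last target. There are 200 camera calls.

## Working session

There is one attempt and no reset: what is moved stays moved. The work goes in short steps, Python scripts to look and compute and a shell command to move; the robot and the scene stay as the last step left them, time stands still between calls to the robot, and variables do not carry over. Pictures are saved under pics/ and viewed, at most 14 in all, crops included, and the job is handed in when it is done.

```bash
mkdir -p pics; ls; python3 - <<'E'
from rig import *
import cv2
s=sense();print(s)
for n in("scene","side","wrist"):
    im=get_image(n);cv2.imwrite(f"pics/{n}0.png",im[:,:,::-1])
    p=camera_params(n);print(n,p)
E
```

```text
pics
{'t': 0.0, 'joints': array([-9.07366915e-01,  2.55750526e-01,  1.06964761e-01, -4.49364978e-04,
       -1.42390438e+00, -2.84589389e-01]), 'dq': array([ 1.69408736e-04, -4.15242010e-04,  8.87510148e-04,  1.13647610e-03,
        2.22600367e-03,  2.15878233e-05]), 'tau': array([-1.49238640e-04, -3.86624801e+01,  2.37935150e+01,  5.36519095e+00,
       -6.23085798e-03, -1.48616999e-05]), 'eef_pos': array([ 0.20326102, -0.51051293,  0.23038207]), 'orientation': array([-1.88256719e-01,  9.82119372e-01,  9.43946767e-04, -2.34493836e-04]), 'ft_force': array([-0.0240174 , -0.0555081 ,  0.92846574]), 'moment': array([ 0.01307415, -0.00203589, -0.0137231 ]), 'gripper_force': 0.0, 'opening': 1.0006153507620348}
scene {'camera_matrix': array([[509.0183867 ,   0.        , 315.67628038],
       [  0.        , 509.0183867 , 236.90241174],
       [  0.        ,   0.        ,   1.        ]]), 'R': array([[-0.690582  ,  0.72299659,  0.01929871],
       [ 0.49720197,  0.49395058, -0.7133043 ],
       [-0.52524918, -0.48299975, -0.70058871]]), 't': array([ 0.29770826, -0.25625994,  1.49370319])}
side {'camera_matrix': array([[576.58270307,   0.        , 313.64960302],
       [  0.        , 576.58270307, 239.16516206],
       [  0.        ,   0.        ,   1.        ]]), 'R': array([[-0.98423446, -0.176542  ,  0.01074442],
       [-0.14419653,  0.7657618 , -0.62675053],
       [ 0.10242013, -0.61841878, -0.7791459 ]]), 't': array([0.54466821, 0.05750607, 1.2871388 ])}
wrist {'camera_matrix': array([[371.64829954,   0.        , 316.2289913 ],
       [  0.        , 371.64829954, 240.94090216],
       [  0.        ,   0.        ,   1.        ]]), 'R': array([[-0.37061724,  0.92878484,  0.00126227],
       [ 0.88446064,  0.35251487,  0.3057166 ],
       [ 0.28349998,  0.11442027, -0.95212172]]), 't': array([ 0.54871089, -0.03758911,  0.38042022])}
```

View pics/scene0.png

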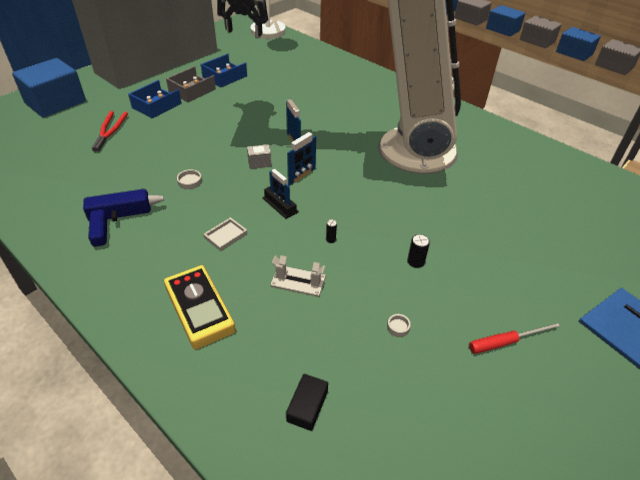

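View pics/side0.png

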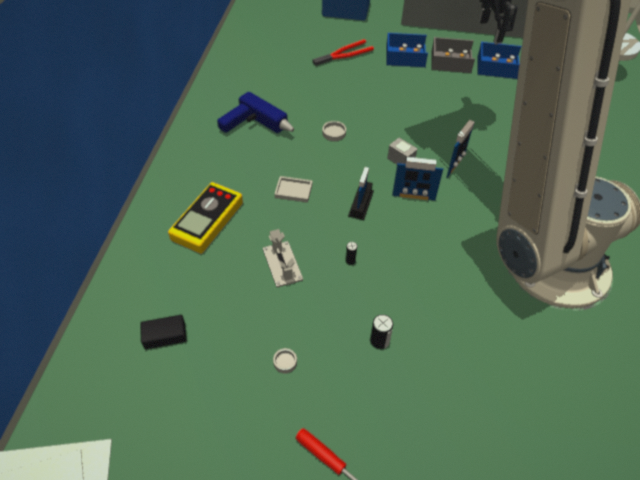

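The scene view shows the stand card at about (280,190) with two free-standing look-alike cards at (293,118) and (302,157). The guides are at (298,280), the tray at (225,234), and the cups at (189,178) and (399,324). The transformer is at (259,156), the slim capacitor at (331,231) and the wide one at (418,250). The side view agrees. Next I'll work out coarse positions.

```bash
cat > h.py <<'E'
import numpy as np, cv2
from rig import *
from scipy.spatial.transform import Rotation as Rn
def ray(cam,uv,p=None):
    p=p or camera_params(cam); K=p["camera_matrix"]; uv=np.atleast_2d(np.array(uv,float))
    a=(uv-[K[0,2],K[1,2]])/[K[0,0],K[1,1]]
    if cam=="wrist":
        th=np.linalg.norm(a,axis=1,keepdims=True); d=np.hstack([a/np.maximum(th,1e-9)*np.sin(th),np.cos(th)])
    else: d=np.hstack([a,np.ones((len(a),1))])
    R=p["R"]; return -R.T@p["t"], d@R
def onz(cam,uv,z,p=None):
    c,d=ray(cam,uv,p); return c+d*((z-c[2])/d[:,2:])
def proj(cam,X,p=None):
    p=p or camera_params(cam); K=p["camera_matrix"]; x=np.atleast_2d(X)@p["R"].T+p["t"]
    if cam=="wrist":
        r=np.linalg.norm(x[:,:2],axis=1,keepdims=True); a=x[:,:2]/r*np.arctan2(r,x[:,2:])
    else: a=x[:,:2]/x[:,2:]
    return a*[K[0,0],K[1,1]]+[K[0,2],K[1,2]]
def snap(cam,f=None):
    p=camera_params(cam); im=get_image(cam)[:,:,::-1].copy()
    if f: cv2.imwrite("pics/"+f,im)
    return im,p
def totool(dw,s=None):
    "world shift (m) -> tool mm"
    s=s or sense(); return Rn.from_quat(s["orientation"]).inv().apply(dw)*1000
E
python3 - <<'E'
from h import *
np.set_printoptions(precision=3,suppress=True)
for n,z,a,b in [("rail",.1,(279,175),(364,176)),("trafo top",.048,(259,150),(403,147)),("wide top",.07,(420,240),(383,322)),("slim top",.056,(331,223),(351,245)),
 ("cupA",.018,(189,177),(334,128)),("cupB",.018,(399,322),(285,357)),("tray",.014,(225,232),(294,187)),("guides",.008,(299,280),(282,262)),
 ("dec1",.1,(293,106),(466,130)),("dec2",.1,(303,141),(421,163)),("meter",.04,(199,304),(206,217)),("screw",.01,(515,338),(330,460))]:
    print(n,onz("scene",a,z)[0],onz("side",b,z)[0])
# cup diameters
for cam,im in(("scene","pics/scene0.png"),("side","pics/side0.png")):
    I=cv2.imread(im);h=cv2.cvtColor(I,cv2.COLOR_BGR2HSV);m=((h[...,1]<70)&(h[...,2]>110)).astype(np.uint8)
    n,l,st,c=cv2.connectedComponentsWithStats(m)
    for k in range(1,n):
        if 60<st[k,4]<3000 and 80<c[k,1]<380: print(cam,c[k],st[k],onz(cam,c[k],.018)[0])
E
```

```text
rail [ 0.457 -0.1    0.1  ] [ 0.455 -0.096  0.1  ]
trafo top [ 0.374 -0.27   0.048] [ 0.373 -0.269  0.048]
wide top [0.371 0.26  0.07 ] [0.372 0.26  0.07 ]
slim top [0.458 0.073 0.056] [0.459 0.074 0.056]
cupA [ 0.561 -0.342  0.018] [ 0.56  -0.343  0.018]
cupB [0.547 0.343 0.018] [0.549 0.341 0.018]
tray [ 0.625 -0.114  0.014] [ 0.623 -0.113  0.014]
guides [0.604 0.114 0.008] [0.605 0.111 0.008]
dec1 [ 0.207 -0.307  0.1  ] [ 0.228 -0.301  0.1  ]
dec2 [ 0.313 -0.162  0.1  ] [ 0.33  -0.163  0.1  ]
meter [0.809 0.035 0.04 ] [0.795 0.042 0.04 ]
screw [0.41  0.529 0.01 ] [0.432 0.517 0.01 ]
scene [193.297 290.388] [184 283  19  15 209] [ 0.787 -0.018  0.018]
scene [203.918 312.903] [186 299  37  29 619] [0.808 0.045 0.018]
side [286.779 124.419] [281 120  14  10  86] [ 0.687 -0.334  0.018]
side [333.974 128.571] [321 120  26  17 310] [ 0.56  -0.341  0.018]
side [465.366 128.683] [458 120  16  18 123] [ 0.213 -0.407  0.018]
side [411.019 152.337] [388 137  49  30 540] [ 0.35  -0.287  0.018]
side [363.734 174.492] [358 166  12  20 124] [ 0.46  -0.184  0.018]
side [293.194 187.093] [273 175  41  24 720] [ 0.624 -0.109  0.018]
side [209.014 203.35 ] [202 198  15  12 140] [ 0.809 -0.019  0.018]
side [194.551 222.321] [179 211  32  24 452] [0.825 0.044 0.018]
side [529.955 244.233] [507 225  34  46 176] [ 0.064 -0.033  0.018]
side [281.111 259.035] [ 262  228   42   60 1229] [0.606 0.111 0.018]
side [351.589 244.889] [346 240  12  10  90] [0.459 0.043 0.018]
side [574.589 289.398] [ 522  260   91   49 1987] [-0.023  0.075  0.018]
side [382.799 322.078] [373 314  21  18 283] [0.37  0.229 0.018]
side [284.559 358.563] [272 347  26  24 458] [0.549 0.345 0.018]
```

View pics/wrist0.png

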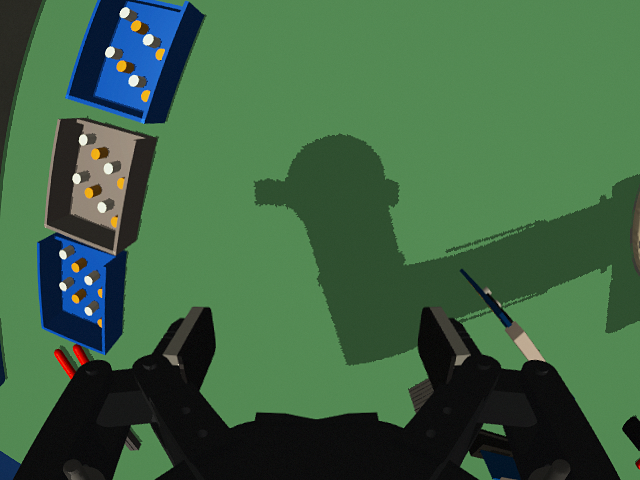

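The wrist view shows only the parts boxes and the fingers at the image bottom. From the side view, the cup at (0.56,-0.34) scales to about 69 mm across (wide) and the one at (0.548,0.342) to about 50 mm (slim). Next come orientations.

```bash
python3 - <<'E'
from h import *
np.set_printoptions(precision=4,suppress=True)
p=camera_params("wrist");s=sense();print("cam in tool mm",totool(-p["R"].T@p["t"]-s["eef_pos"]), "axes in tool",Rn.from_quat(s["orientation"]).inv().apply(p["R"]).round(2))
seeds={"scene":{"rail":(280,174,.1),"tray":(238,226,.014),"guides":(298,286,.008),"trafo":(259,151,.048)},"side":{"rail":(364,174,.1),"tray":(293,187,.014),"guides":(281,270,.008),"trafo":(400,144,.048)}}
for cam in seeds:
    I=cv2.imread(f"pics/{cam}0.png");h=cv2.cvtColor(I,cv2.COLOR_BGR2HSV)
    m=((h[...,1]<75)&(h[...,2]>(120 if cam=="scene" else 100))).astype(np.uint8)
    n,l,st,c=cv2.connectedComponentsWithStats(m)
    for k,(u,v,z) in seeds[cam].items():
        w=l[v-3:v+4,u-3:u+4];w=w[w>0]
        if not len(w): print(cam,k,"none",h[v,u]);continue
        i=np.bincount(w).argmax()
        yx=np.argwhere(l==i)[:,::-1]
        P=onz(cam,yx,z)[:,:2].astype(np.float32)*1000
        print(cam,k,st[i],c[i],cv2.minAreaRect(P))
E
python3 - <<'E'
import cv2
a=cv2.imread('pics/scene0.png')[90:310,200:360];b=cv2.imread('pics/side0.png')[90:310,240:460-60]
import numpy as np
cv2.imwrite('pics/crop.png',cv2.resize(np.hstack([a,b]),None,fx=2.5,fy=2.5,interpolation=cv2.INTER_CUBIC))
E
```

```text
cam in tool mm [  80.0775    0.5733 -142.3932] axes in tool [[ 0.    1.    0.  ]
 [-0.95  0.   -0.31]
 [-0.31  0.    0.95]]
scene rail [     0      0    640    480 203188] [343.5701 271.7145] ((272.3201599121094, -190.8834228515625), (2018.4053955078125, 1663.1717529296875), 61.841636657714844)
scene tray [     0      0    640    480 203188] [343.5701 271.7145] ((176.41259765625, -284.343017578125), (2247.4267578125, 1851.8858642578125), 61.841636657714844)
scene guides [     0      0    640    480 203188] [343.5701 271.7145] ((169.72137451171875, -290.86376953125), (2263.40478515625, 1865.0518798828125), 61.841636657714844)
scene trafo [     0      0    640    480 203188] [343.5701 271.7145] ((214.32952880859375, -247.394287109375), (2156.88330078125, 1777.2777099609375), 61.84164810180664)
side rail [358 166  13  21 140] [363.6071 174.9929] ((455.84649658203125, -95.31964111328125), (68.61685180664062, 17.658260345458984), 83.72990417480469)
side tray [273 174  41  30 845] [293.1858 187.5692] ((624.2581787109375, -108.15966033935547), (85.29771423339844, 91.10907745361328), 88.88320922851562)
side guides [ 262  228   42   61 1357] [281.2321 259.3758] ((614.012939453125, 95.26993560791016), (67.5687026977539, 163.5582275390625), 29.210918426513672)
side trafo [387 136  51  33 672] [412.1042 153.9554] ((351.83038330078125, -243.37620544433594), (70.50332641601562, 137.01580810546875), 54.476261138916016)
```

View pics/crop.png

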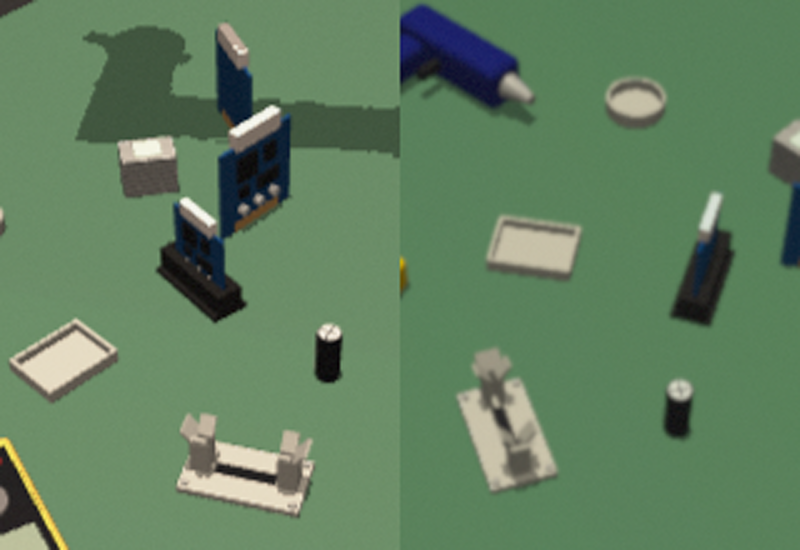

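The crop shows the stand card's white rail at crop (197,217) and its black stand. It also gives the guide base corners, the tray corners and the transformer faces. From the corner pixels I can get the angles.

```bash
python3 - <<'E'
from h import *
np.set_printoptions(precision=1,suppress=True)
S=lambda L:[(200+x/2.5,90+y/2.5) for x,y in L]
D=lambda L:[(240+(x-400)/2.5,90+y/2.5) for x,y in L]
def show(n,cam,uv,z):
    P=onz(cam,uv,z)[:,:2]*1000; e=np.roll(P,-1,0)-P
    print(n,cam,"c",P.mean(0),"len",np.linalg.norm(e,axis=1),"ang",np.degrees(np.arctan2(e[:,1],e[:,0])))
show("guide","side",D([(457,398),(490,492),(557,475),(520,380)]),.008)
show("guide base low edge","scene",S([(178,488),(300,514)]),.004)
show("tray","scene",S([(10,361),(53,396),(117,352),(76,320)]),.014)
show("tray","side",D([(487,263),(570,276),(582,230),(503,215)]),.014)
show("stand long edge","scene",S([(157,270),(214,320)]),.0)
show("rail long","scene",S([(179,203),(212,234)]),.092)
show("rail long","side",D([(712,195),(701,238)]),.1)
show("trafo bottom","scene",S([(124,195),(180,191)]),.0)
E
```

```text
guide side c [602.8 116.4] len [106.9  59.9 110.2  59.9] ang [ 118.6 -152.3  -61.4   30.9]
guide base low edge scene c [627.5 126.9] len [109.6 109.6] ang [119.3 -60.7]
tray scene c [ 625.1 -110.6] len [65.  79.8 62.7 80.6] ang [  89.5 -178.   -91.3    0.4]
tray side c [ 621.4 -108.9] len [81.9 62.7 81.1 66.7] ang [178.7 -90.4  -4.1  88.8]
stand long edge scene c [ 472.7 -107.2] len [98.2 98.2] ang [ 83.2 -96.8]
rail long scene c [ 458.2 -103. ] len [59.2 59.2] ang [  79.5 -100.5]
rail long side c [457.9 -93.6] len [56.8 56.8] ang [ 87. -93.]
trafo bottom scene c [ 381.7 -258.5] len [62.3 62.3] ang [142. -38.]
```

```bash
python3 -m crank '-27.7 20.6 2.9 0 0 0 -1;-27.7 20.6 2.9 0 0 0 -1;-27.7 20.6 2.9 0 0 0 -1;-27.7 20.6 2.9 0 0 0 -1;-27.7 20.6 2.9 0 0 0 -1;-27.7 20.6 2.9 0 0 0 -1;-27.7 20.6 2.9 0 0 0 -1;-27.7 20.6 2.9 0 0 0 -1;-27.7 20.6 2.9 0 0 0 -1;-27.7 20.6 2.9 0 0 0 -1;-27.7 20.6 2.9 0 0 0 -1;-27.7 20.6 2.9 0 0 0 -1;-27.7 20.6 2.9 0 0 0 -1;-27.7 20.6 2.9 0 0 0 -1' 40
python3 -m crank '0 0 0 0 0 -0.12 -1;0 0 0 0 0 -0.12 -1;0 0 0 0 0 -0.12 -1;0 0 0 0 0 -0.12 -1;0 0 0 0 0 -0.12 -1;0 0 0 0 0 -0.12 -1;0 0 0 0 0 -0.12 -1;0 0 0 0 0 -0.12 -1;0 0 0 0 0 -0.12 -1;0 0 0 0 0 0 -1;0 0 0 0 0 0 -1'
python3 - <<'E'
from h import *
im,p=snap("wrist","w1.png"); s=sense(); print(s["joints"],s["eef_pos"],s["t"]); print(proj("wrist",s["eef_pos"],p),proj("wrist",[[.456,-.098,.1]],p))
E
```

```text
t: 1.32
eef_pos: [0.4575, -0.0979, 0.1905]
orientation: [-0.188, 0.982, 0.0, -0.0]
ft_force: [1.0, -1.0, 0.2]
opening: 0.998
gripper_force: 0.0
t: 2.23
eef_pos: [0.4569, -0.0996, 0.1905]
orientation: [-0.665, 0.747, 0.0, -0.0]
ft_force: [-0.2, -0.0, 0.5]
opening: 1.001
gripper_force: 0.0
[ 1.21758108e-01  1.09868509e-01 -1.76271963e-01 -8.53734793e-05
 -1.28503225e+00 -2.37548055e-01] [ 0.45693828 -0.09960921  0.19052134] 2.2833
[[312.12794322 313.19117479]] [[315.03200465 248.68431212]]
```

View pics/w1.png

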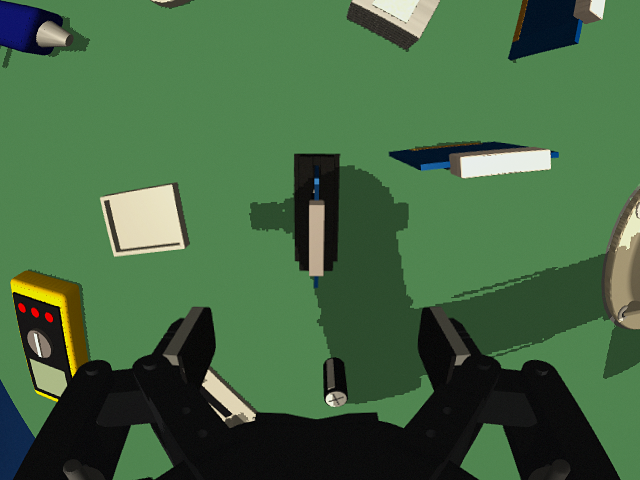

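The wrist view shows the rail from (316,201) to (316,276), nearly parallel to the image column, so it sits well across the closing axis. The stand is at (317,212), the tray at (144,219), and the transformer is cut off at the top.

```bash
cat >> h.py <<'E'
def blob(im,seed,smax=95,vmin=150):
    h=cv2.cvtColor(im,cv2.COLOR_BGR2HSV); m=((h[...,1]<smax)&(h[...,2]>vmin)).astype(np.uint8)
    n,l,st,c=cv2.connectedComponentsWithStats(m); return l==l[seed[1],seed[0]],st[l[seed[1],seed[0]]]
def rect(cam,mask,z,p):
    P=onz(cam,np.argwhere(mask)[:,::-1],z,p)[:,:2].astype(np.float32)*1000
    r=cv2.minAreaRect(P); return r
E
python3 - <<'E'
from h import *
im=cv2.imread("pics/w1.png");p=camera_params("wrist")
m,st=blob(im,(317,240));print(st,rect("wrist",m,.1,p))
m,st=blob(im,(145,215));print(st,rect("wrist",m,.014,p))
x=proj("wrist",sense()["eef_pos"]);R=Rn.from_quat(sense()["orientation"]).as_matrix();print(np.degrees(np.arctan2(R[1,1],R[0,1])))
E
```

```text
[ 309  205   15   71 1017] ((454.85858154296875, -103.20408630371094), (48.5753173828125, 9.13111400604248), 83.07444763183594)
[ 100  184   85   73 4225] ((623.5157470703125, -113.95020294189453), (62.6798210144043, 82.61441040039062), 89.84505462646484)
173.36434486317663
```

```bash
python3 -m crank '3.8 1.6 15 0 0 0.005 -1;0 0 20 0 0 0 -1;0 0 20 0 0 0 -1;0 0 20 0 0 0 -1;0 0 20 0 0 0 -0.6;0 0 14 0 0 0 -0.3;0 0 6 0 0 0 0;0 0 0 0 0 0 0.4;0 0 0 0 0 0 1;0 0 0 0 0 0 1;0 0 0 0 0 0 1;0 0 0 0 0 0 1;0 0 0 0 0 0 1;0 0 0 0 0 0 1' 50
python3 -m crank '0 0 -8 0 0 0 1;0 0 -10 0 0 0 1;0 0 -15 0 0 0 1;0 0 -20 0 0 0 1;0 0 -20 0 0 0 1;0 0 -20 0 0 0 1;0 0 -10 0 0 0 1;0 0 0 0 0 0 1;0 0 0 0 0 0 1'
python3 - <<'E'
from h import *
im,p=snap("wrist","w2.png"); s=sense(); print(s["joints"],s["eef_pos"],s["t"],s["opening"],s["gripper_force"])
E
```

```text
t: 3.45
eef_pos: [0.4562, -0.1033, 0.0769]
orientation: [-0.665, 0.747, -0.001, 0.001]
ft_force: [0.5, 0.2, 6.0]
opening: 0.106
gripper_force: 51.2
t: 4.2
eef_pos: [0.4548, -0.103, 0.1787]
orientation: [-0.664, 0.747, 0.0, 0.0]
ft_force: [-0.8, -0.8, -2.2]
opening: 0.1
gripper_force: 50.3
[ 1.14189143e-01  1.14512979e-01 -2.03673308e-01 -8.46320958e-04
 -1.25402537e+00 -2.31187436e-01] [ 0.45432121 -0.10301373  0.17787803] 4.25 0.10655221353266557 50.253177881240845
```

View pics/w2.png

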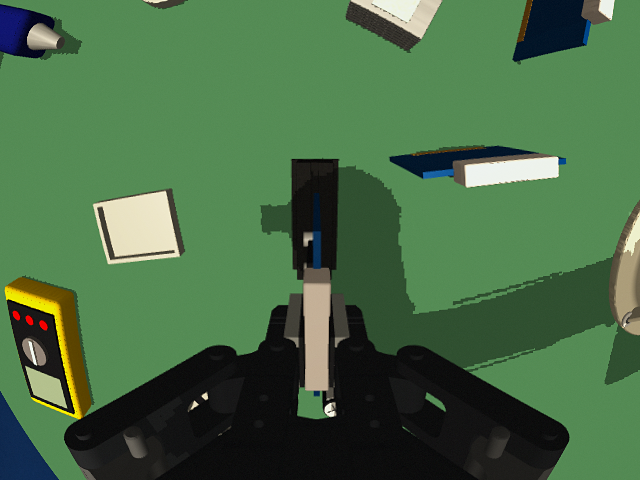

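The wrist view shows the card held centred in the pads with its rail from (317,267) to (317,392). The card is clear of the stand.

```bash
python3 -m crank '-14 -4 -1 0 0 0 1;-28.3 -8.5 -1 0 0 0 1;-28.3 -8.5 -1 0 0 0 1;-28.3 -8.5 -1 0 0 0 1;-28.3 -8.5 -1 0 0 0 1;-28.3 -8.5 -1 0 0 0 1;-28.3 -8.5 -1 0 0 0 1;-28.3 -8.5 -1 0 0 0 1;-28.3 -8.5 -1 0 0 0 1;-28.3 -8.5 -1 0 0 0 1;-14 -4 0 0 0 0 1;0 0 0 0 0 -0.1 1;0 0 0 0 0 -0.1 1;0 0 0 0 0 -0.1 1;0 0 0 0 0 -0.1 1;0 0 0 0 0 -0.1 1;0 0 0 0 0 -0.1 1;0 0 0 0 0 -0.02 1;0 0 0 0 0 0 1;0 0 0 0 0 0 1'
python3 - <<'E'
from h import *
im,p=snap("wrist","w3.png"); s=sense(); print(s["joints"],s["eef_pos"],s["t"],s["opening"],s["gripper_force"])
a=cv2.imread("pics/w2.png");c,d=ray("wrist",[(317,267),(317,392)],p);z=s["eef_pos"][2]+.023
P=c+d*((z-c[2])/d[:,2:]);print("rail ends in tool",[totool(q-s["eef_pos"]) for q in P])
E
```

```text
t: 5.92
eef_pos: [0.5716, 0.1675, 0.1878]
orientation: [0.86, -0.51, -0.0, 0.001]
ft_force: [1.3, 0.4, -0.8]
opening: 0.108
gripper_force: 50.2
[ 5.47164281e-01  3.61551705e-01  1.47685851e-01 -1.81744807e-04
 -1.35812183e+00 -4.65497672e-02] [0.57170358 0.16756749 0.18804361] 5.9667 0.10672926968751917 50.22290647029877
rail ends in tool [array([ 30.01449871,   1.91008251, -23.00138878]), array([-26.27655895,   1.9975591 , -22.99441787])]
```

View pics/w3.png

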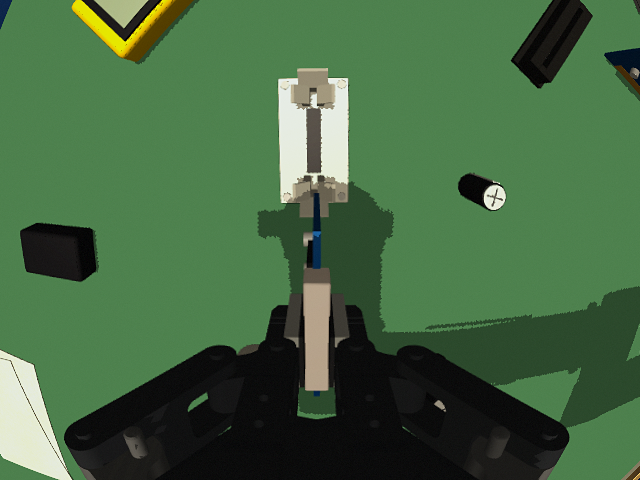

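The guides' base is at x 279–350, y 78–203, with its slot line at about (314,140), already parallel to the card. The multimeter is well clear.

```bash
python3 - <<'E'
from h import *
np.set_printoptions(precision=1,suppress=True)
s=sense();p=camera_params("wrist");R=Rn.from_quat(s["orientation"]).as_matrix();print(np.degrees(np.arctan2(R[1,1],R[0,1])))
P=onz("wrist",[(279,78),(350,80),(348,203),(281,202)],.008,p);e=np.roll(P,-1,0)-P
print(P.mean(0)*1000,np.linalg.norm(e,axis=1)*1000,np.degrees(np.arctan2(e[:,1],e[:,0])))
print("tool",totool(P.mean(0)-s["eef_pos"]))
# slot line at base centre
Q=onz("wrist",[(315,108),(314,172)],.008,p);print(Q*1000,np.degrees(np.arctan2(*(Q[0]-Q[1])[[1,0]])),[totool(q-s["eef_pos"]) for q in Q])
E
```

```text
-151.31910104804876
[602.1 111.1   8. ] [ 60.3 108.2  59.5 109.1] [-153.   118.5   27.8  -61.1]
tool [ 64.1   0.2 180. ]
[[615.4  85.9   8. ]
 [589.4 135.2   8. ]] -62.18170333702205 [array([ 92.7,   0.7, 180. ]), array([ 36.9,  -0.2, 180. ])]
```

```bash
python3 -m crank '13 0 0 0 0 0 1;20 0 0 0 0 0 1;20 0.2 0 0 0 0 1;10 0 0 0 0 0 1;0 0 10 0 0 0 1;0 0 15 0 0 0 1;0 0 15 0 0 0 1;0 0 6 0 0 0 1;0 0 0 0 0 0 1;0 0 0 0 0 0 1;0 0 4 0 0 0 1;0 0 4 0 0 0 1;0 0 4 0 0 0 1;0 0 4 0 0 0 1;0 0 4 0 0 0 1;0 0 0 0 0 0 1;0 0 0 0 0 0 1'
python3 - <<'E'
from h import *
im,p=snap("wrist","w4.png");a,_=snap("side","s4.png");b,_=snap("scene"); s=sense();print(s["eef_pos"],s["ft_force"],s["opening"])
f=lambda i,u,v:cv2.resize(i[v-70:v+60,u-65:u+65],None,fx=3,fy=3)
cv2.imwrite("pics/c4.png",np.hstack([f(b,300,255),f(a,285,240)]))
E
```

```text
t: 7.38
eef_pos: [0.602, 0.1123, 0.1224]
orientation: [0.861, -0.509, -0.0, 0.0]
ft_force: [1.0, 0.2, -0.8]
opening: 0.103
gripper_force: 50.2
[0.60237554 0.1124132  0.12297199] [-1.3279004   0.47085364 -1.10089377] 0.1060559764334543
```

View pics/c4.png

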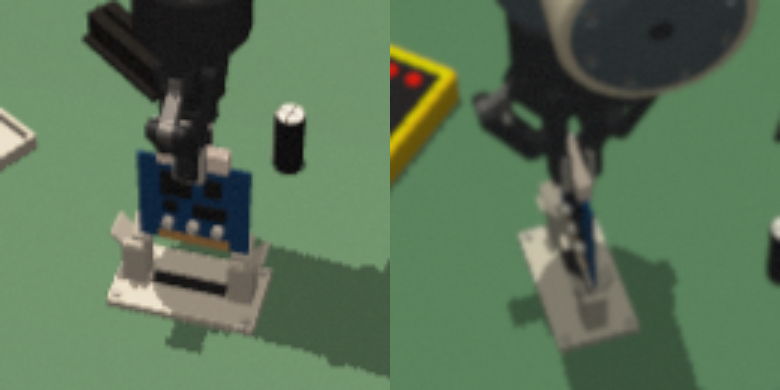

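The card's lower edge is inside the flares with no contact force. Continuing down.

```bash
python3 -m crank '0 0 4 0 0 0 1;0 0 4 0 0 0 1;0 0 4 0 0 0 1;0 0 4 0 0 0 1;0 0 4 0 0 0 1;0 0 4 0 0 0 1;0 0 4 0 0 0 1;0 0 0 0 0 0 1;0 0 0 0 0 0 1'
python3 -m crank '0 0 3 0 0 0 1;0 0 3 0 0 0 1;0 0 3 0 0 0 1;0 0 3 0 0 0 1;0 0 2 0 0 0 1;0 0 0 0 0 0 1;0 0 0 0 0 0 1'
```

```text
t: 8.28
eef_pos: [0.6023, 0.1124, 0.094]
orientation: [0.861, -0.509, -0.0, 0.0]
ft_force: [3.6, -1.1, -3.8]
opening: 0.101
gripper_force: 49.8
t: 8.87
eef_pos: [0.6024, 0.1124, 0.0804]
orientation: [0.861, -0.509, 0.0, -0.0]
ft_force: [3.9, 0.4, -1.8]
opening: 0.1
gripper_force: 50.0
```

```bash
python3 -m crank '0 0 1 0 0 0 1;0 0 1 0 0 0 1;0 0 0 0 0 0 1;0 0 0 0 0 0 1'; python3 -m crank '0 0 1 0 0 0 1;0 0 1 0 0 0 1;0 0 0 0 0 0 1;0 0 0 0 0 0 1'
```

```text
t: 9.2
eef_pos: [0.6025, 0.1124, 0.079]
orientation: [0.861, -0.509, 0.0, -0.0]
ft_force: [3.5, -0.5, 1.4]
opening: 0.108
gripper_force: 50.6
t: 9.53
eef_pos: [0.6029, 0.1124, 0.0789]
orientation: [0.861, -0.509, 0.001, -0.001]
ft_force: [0.6, -0.7, 11.5]
opening: 0.108
gripper_force: 51.9
```

The floor contact comes at the predicted height (TCP 0.079), so I'll release and lift.

```bash
python3 -m crank '0 0 -2 0 0 0 1;0 0 0 0 0 0 0.4;0 0 0 0 0 0 -0.2;0 0 0 0 0 0 -0.6;0 0 0 0 0 0 -1;0 0 0 0 0 0 -1;0 0 0 0 0 0 -1;0 0 -20 0 0 0 -1;0 0 -30 0 0 0 -1;0 0 -30 0 0 0 -1;0 0 -30 0 0 0 -1;0 0 -20 0 0 0 -1;0 0 0 0 0 0 -1'
python3 - <<'E'
from h import *
a,_=snap("side");b,_=snap("scene");s=sense();print(s["eef_pos"],s["ft_force"],s["opening"])
f=lambda i,u,v:cv2.resize(i[v-70:v+60,u-65:u+65],None,fx=3,fy=3)
cv2.imwrite("pics/c5.png",np.hstack([f(b,300,255),f(a,285,240)]))
E
```

```text
t: 10.62
eef_pos: [0.6044, 0.1126, 0.2144]
orientation: [0.861, -0.509, 0.003, -0.003]
ft_force: [1.4, 0.0, 0.9]
opening: 0.999
gripper_force: 0.0
[0.60234864 0.1126215  0.20931656] [-0.0879034  -0.14941744 -0.77519478] 0.9971727590271148
```

View pics/c5.png

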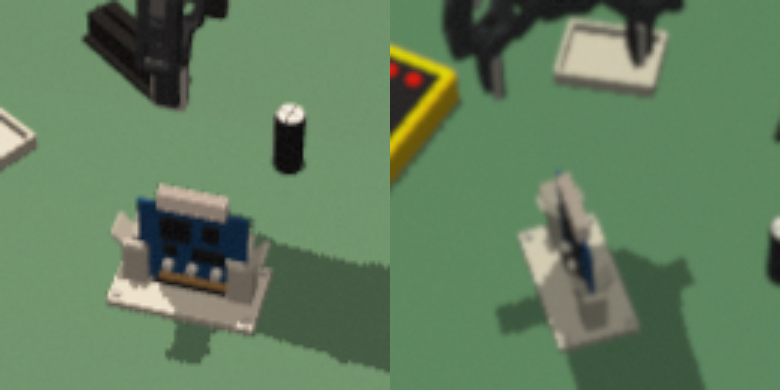

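The card is seated in the guides with its board low in the channels. On to the transformer.

```bash
python3 -m crank '8 14 0 0 0 0 -1;16.1 27.5 0 0 0 0 -1;16.1 27.5 0 0 0 0 -1;16.1 27.5 0 0 0 0 -1;16.1 27.5 0 0 0 0 -1;16.1 27.5 0 0 0 0 -1;16.1 27.5 0 0 0 0 -1;16.1 27.5 0 0 0 0 -1;16.1 27.5 0 0 0 0 -1;16.1 27.5 0 0 0 0 -1;16.1 27.5 0 0 0 0 -1;16.1 27.5 0 0 0 0 -1;16.1 27.5 0 0 0 0 -1;16.1 27.5 0 0 0 0 -1;8 14 0 0 0 0 -1;0 0 0 0 0 -0.1 -1;0 0 0 0 0 -0.1 -1;0 0 0 0 0 -0.1 -1;0 0 0 0 0 -0.1 -1;0 0 0 0 0 0 -1'
python3 - <<'E'
from h import *
im,p=snap("wrist","w6.png"); s=sense(); print(s["joints"],s["eef_pos"],s["t"])
E
```

```text
t: 12.38
eef_pos: [0.3722, -0.2705, 0.2072]
orientation: [0.945, -0.326, -0.001, -0.0]
ft_force: [1.2, 1.0, -0.1]
opening: 1.003
gripper_force: 0.0
[-2.86564713e-01  8.78752863e-02 -1.57218704e-01 -4.73899452e-04
 -1.32816672e+00  1.18759015e+00] [ 0.37233182 -0.27050738  0.20746789] 12.4333
```

View pics/w6.png

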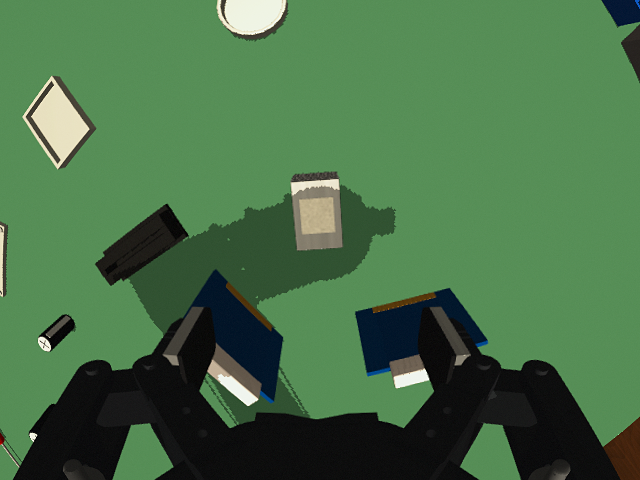

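The transformer's top is at corners (291,182),(339,180),(342,247),(296,250). Both look-alike cards stand near the finger paths, with foot edges (217,271)-(283,337) and (356,313)-(450,290), so I'll check clearances.

```bash
python3 - <<'E'
from h import *
np.set_printoptions(precision=1,suppress=True)
s=sense();p=camera_params("wrist")
P=onz("wrist",[(291,182),(339,180),(342,247),(296,250)],.048,p);e=np.roll(P,-1,0)-P
R=Rn.from_quat(s["orientation"]).as_matrix();print("tool y yaw",np.degrees(np.arctan2(R[1,1],R[0,1])))
c=P.mean(0);print(c*1000,np.linalg.norm(e,axis=1)*1000,np.degrees(np.arctan2(e[:,1],e[:,0])),"tool",totool(c-s["eef_pos"]))
for L,z in(([(217,271),(283,337)],0),([(283,345),(273,402)],.05),([(356,313),(450,290)],0)):
    Q=onz("wrist",L,z,p);print(z,Q*1000,[totool(q-c) for q in Q])
m,st=blob(cv2.imread("pics/w6.png"),(60,120));print("tray",st,rect("wrist",m,.014,p))
E
```

```text
tool y yaw -128.38156648249537
[ 372.5 -273.4   48. ] [39.3 58.  39.7 59.1] [-125.9  145.2   55.6  -35.2] tool [  2.3   2.  159.5]
0 [[ 381.5 -147.7    0. ]
 [ 278.  -150.8    0. ]] [array([ -70.9, -104.1,   48.1]), array([-150.1,  -37.4,   48.4])]
0.05 [[ 293.1 -168.9   50. ]
 [ 242.2 -110.4   50. ]] [array([-127.2,  -32.6,   -1.7]), array([-203.3,  -46.8,   -1.5])]
0 [[ 252.6 -232.3    0. ]
 [ 208.4 -328.9    0. ]] [array([-119.4,   42.3,   48.3]), array([-94.1, 145.4,  48.3])]
tray [  22   76   67   94 2727] ((624.21337890625, -115.35568237304688), (62.70613479614258, 82.4068603515625), 89.44950103759766)
```

```bash
python3 -m crank '2.3 1.5 15 0 0 0 -1;0 0 25 0 0 -0.056 -1;0 0 30 0 0 0 -1;0 0 30 0 0 0 -1;0 0 30 0 0 0 -1;0 0 25 0 0 0 -1;0 0 20 0 0 0 -1;0 0 10 0 0 0 -1;0 0 4 0 0 0 -1;0 0 0 0 0 0 -0.5;0 0 0 0 0 0 0;0 0 0 0 0 0 0.4;0 0 0 0 0 0 1;0 0 0 0 0 0 1;0 0 0 0 0 0 1;0 0 0 0 0 0 1' 80
python3 -m crank '0 0 -6 0 0 0 1;0 0 -12 0 0 0 1;0 0 -20 0 0 0 1;0 0 -20 0 0 0 1;0 0 -20 0 0 0 1;0 0 -12 0 0 0 1;0 0 0 0 0 0 1;0 0 0 0 0 0 1'
```

```text
t: 13.77
eef_pos: [0.375, -0.2738, 0.0209]
orientation: [0.954, -0.301, 0.001, 0.0]
ft_force: [-0.0, 2.1, 6.9]
opening: 0.45
gripper_force: 81.3
t: 14.43
eef_pos: [0.3737, -0.2731, 0.1095]
orientation: [0.953, -0.301, 0.0, -0.0]
ft_force: [0.1, 0.4, -4.7]
opening: 0.457
gripper_force: 80.7
```

```bash
python3 -m crank '5.7 -13.7 -2 0 0 0 1;11.4 -27.4 -3 0 0 0 1;11.4 -27.4 -3 0 0 0 1;11.4 -27.4 -3 0 0 0 1;11.4 -27.4 -3 0 0 0 1;11.4 -27.4 -3 0 0 0 1;11.4 -27.4 -3 0 0 0 1;11.4 -27.4 0 0 0 0 1;11.4 -27.4 0 0 0 0 1;11.4 -27.4 0 0 0 0 1;5.7 -13.7 0 0 0 0 1;0 0 0 0 0 -0.1 1;0 0 0 0 0 -0.1 1;0 0 0 0 0 -0.1 1;0 0 0 0 0 -0.1 1;0 0 0 0 0 -0.1 1;0 0 0 0 0 -0.11 1;0 0 0 0 0 0 1;0 0 0 0 0 0 1'
python3 - <<'E'
from h import *
im,p=snap("wrist","w7.png"); s=sense(); print(s["joints"],s["eef_pos"],s["opening"])
R=Rn.from_quat(s["orientation"]).as_matrix();print("tool y yaw",np.degrees(np.arctan2(R[1,1],R[0,1])))
E
```

```text
t: 16.02
eef_pos: [0.6236, -0.1145, 0.1277]
orientation: [1.0, -0.003, -0.002, -0.0]
ft_force: [0.4, 0.6, -3.8]
opening: 0.455
gripper_force: 80.8
[ 6.40844262e-02  4.67526993e-01  1.56422817e-01 -5.28286256e-04
 -1.26228892e+00  1.50146460e+00] [ 0.62387715 -0.1144993   0.1281561 ] 0.45343389052023536
tool y yaw -90.3099003033042
```

View pics/w7.png

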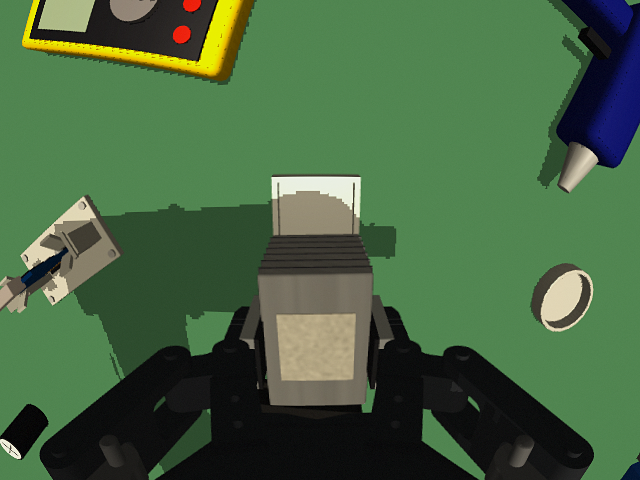

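The transformer is held above the tray and aligned with it. The tray's far rim runs (273,176)-(360,176). The wide cup is at (562,298).

```bash
python3 - <<'E'
from h import *
np.set_printoptions(precision=1,suppress=True)
s=sense();p=camera_params("wrist");z=s["eef_pos"][2]
print("tray far",[totool(q-s["eef_pos"]) for q in onz("wrist",[(273,176),(360,176)],.014,p)])
print("trafo",[totool(q-s["eef_pos"]) for q in onz("wrist",[(260,272),(372,271),(362,403),(270,403)],z+.028,p)])
im=cv2.imread("pics/w7.png");m,st=blob(im,(568,297));P=onz("wrist",np.argwhere(m)[:,::-1],.018,p)[:,:2].astype(np.float32)
print(st,cv2.minEnclosingCircle(P))
E
```

```text
tray far [array([ 41.6, -29.9, 114.1]), array([ 41.6,  30.7, 114. ])]
trafo [array([ 29.1, -18.7, -28.1]), array([ 29.5,  18.8, -28.1]), array([-29.8,  18.9, -27.9]), array([-29.8, -18.8, -27.9])]
[ 541  270   53   62 1739] ((0.5596703290939331, -0.34489262104034424), 0.032114237546920776)
```

```bash
python3 -m crank '0.5 -0.4 15 0 0 0 1;0 0 20 0 0 0 1;0 0 20 0 0 0 1;0 0 20 0 0 0 1;0 0 12 0 0 0 1;0 0 6 0 0 0 1;0 0 4 0 0 0 1;0 0 3 0 0 0 1;0 0 2 0 0 0 1;0 0 0 0 0 0 1;0 0 0 0 0 0 1;0 0 0 0 0 0 1'
```

```text
t: 17.07
eef_pos: [0.6255, -0.1143, 0.0284]
orientation: [1.0, -0.001, 0.001, 0.0]
ft_force: [0.8, -0.2, -2.8]
opening: 0.452
gripper_force: 81.1
```

```bash
python3 -m crank '0 0 1.5 0 0 0 1;0 0 1.5 0 0 0 1;0 0 0.5 0 0 0 1;0 0 0 0 0 0 1;0 0 0 0 0 0 1;0 0 0 0 0 0 1'
```

```text
t: 17.57
eef_pos: [0.6255, -0.1142, 0.025]
orientation: [1.0, -0.001, 0.001, 0.0]
ft_force: [-1.6, 0.6, 5.0]
opening: 0.453
gripper_force: 81.9
```

```bash
python3 -m crank '0 0 0 0 0 0 0.1;0 0 0 0 0 0 -0.2;0 0 0 0 0 0 -0.6;0 0 0 0 0 0 -1;0 0 0 0 0 0 -1;0 0 0 0 0 0 -1;0 0 -10 0 0 0 -1;0 0 -30 0 0 0 -1;0 0 -40 0 0 0 -1;0 0 -40 0 0 0 -1;0 0 -40 0 0 0 -1;0 0 -20 0 0 0 -1;0 0 0 0 0 0 -1'
python3 - <<'E'
from h import *
im,p=snap("wrist","w8.png");s=sense();print(s["eef_pos"])
np.set_printoptions(precision=1,suppress=True)
for seed in((316,330),):
    h=cv2.cvtColor(im,cv2.COLOR_BGR2HSV);print(h[200:360:10,316].tolist())
E
python3 -m crank '-11 -16 0 0 0 0 -1;-21 -31 0 0 0 0 -1;-21 -31 0 0 0 0 -1;-21 -31 0 0 0 0 -1;-21 -31 0 0 0 0 -1;-21 -31 0 0 0 0 -1;-21 -31 0 0 0 0 -1;-21 -31 0 0 0 0 -1;-21 -31 0 0 0 0 -1;-21 -31 0 0 0 0 -1;-21 -31 0 0 0 0 -1;-21 -31 0 0 0 0 -1;-12 -17 0 0 0 0 -1;0 0 0 0 0 0 -1;0 0 0 0 0 0 -1'
python3 - <<'E'
from h import *
im,p=snap("wrist","w9.png");s=sense();print(s["eef_pos"],s["joints"])
cv2.imwrite("pics/w89.png",cv2.resize(np.hstack([cv2.imread("pics/w8.png"),im]),(800,300),interpolation=cv2.INTER_AREA))
E
```

```text
t: 18.65
eef_pos: [0.6277, -0.115, 0.2122]
orientation: [1.0, -0.001, 0.006, 0.001]
ft_force: [1.0, -0.8, -0.6]
opening: 0.999
gripper_force: 0.0
[ 0.62660529 -0.11444998  0.20868707]
[[21, 50, 122], [21, 67, 184], [21, 69, 178], [21, 69, 177], [21, 70, 185], [22, 48, 118], [61, 105, 75], [61, 105, 75], [60, 102, 75], [59, 104, 133], [61, 102, 133], [59, 102, 130], [61, 99, 134], [59, 103, 131], [61, 104, 133], [0, 64, 8]]
t: 19.95
eef_pos: [0.3708, 0.2606, 0.2037]
orientation: [1.0, 0.0, -0.0, 0.001]
ft_force: [1.2, 0.1, -0.2]
opening: 1.002
gripper_force: 0.0
[0.37134847 0.25996986 0.20374046] [ 9.58317226e-01  7.49199140e-02 -1.81357249e-01 -2.67147730e-05
 -1.31585025e+00  6.11788347e-01]
```

View pics/w89.png

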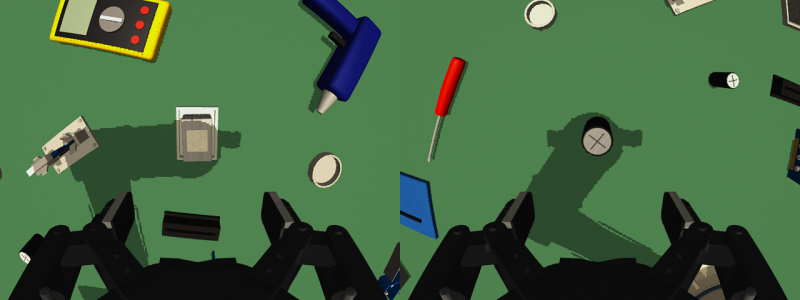

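The left half shows the transformer flat inside the tray. The right half shows the wide capacitor's top at about full-image (315,222), the slim capacitor's top at (533,128) and the slim cup at (224,22).

```bash
python3 - <<'E'
from h import *
im=cv2.imread("pics/w9.png");p=camera_params("wrist");s=sense()
for n,seed,z,vm in(("wide",(308,228),.07,70),("slim",(530,124),.056,120),("cupslim",(224,20),.018,120)):
    h=cv2.cvtColor(im,cv2.COLOR_BGR2HSV);m=((h[...,1]<95)&(h[...,2]>vm)).astype(np.uint8);m=cv2.morphologyEx(m,cv2.MORPH_CLOSE,np.ones((5,5)))
    k,l,st,c=cv2.connectedComponentsWithStats(m);i=l[seed[1],seed[0]]
    P=onz("wrist",np.argwhere(l==i)[:,::-1],z,p).astype(np.float32)
    cc=cv2.minEnclosingCircle(P[:,:2]);print(n,i,st[i],cc,totool(np.array([*cc[0],z])-s["eef_pos"]).round(1))
E
```

```text
Traceback (most recent call last):
cv2.error: OpenCV(4.12.0) /io/opencv/modules/imgproc/src/shapedescr.cpp:201: error: (-215:Assertion failed) count >= 0 && (depth == CV_32F || depth == CV_32S) in function 'minEnclosingCircle'
```

```bash
python3 - <<'E'
from h import *
im=cv2.imread("pics/w9.png");p=camera_params("wrist");s=sense()
for n,seed,z,vm in(("wide",(308,228),.07,70),("slim",(530,124),.056,120),("cupslim",(224,20),.018,120)):
    h=cv2.cvtColor(im,cv2.COLOR_BGR2HSV);m=((h[...,1]<95)&(h[...,2]>vm)).astype(np.uint8);m=cv2.morphologyEx(m,cv2.MORPH_CLOSE,np.ones((5,5)))
    k,l,st,c=cv2.connectedComponentsWithStats(m);i=l[seed[1],seed[0]]
    P=np.ascontiguousarray(onz("wrist",np.argwhere(l==i)[:,::-1],z,p)[:,:2].astype(np.float32))
    cc=cv2.minEnclosingCircle(P);print(n,i,st[i],cc,totool(np.array([*cc[0],z])-s["eef_pos"]).round(1))
E
```

```text
wide 13 [ 293  204   45   45 1584] ((0.3706824481487274, 0.26204973459243774), 0.01922532543540001) [ -0.6  -2.2 133.7]
slim 4 [523 117  20  24 369] ((0.45613396167755127, 0.07269018888473511), 0.010823463089764118) [ 85.  187.1 147.9]
cupslim 1 [ 198    0   50   44 1636] ((0.5485654473304749, 0.34286466240882874), 0.023559387773275375) [177.3 -83.2 185.5]
```

```bash
python3 -m crank '-0.6 -2 15 0 0 0 -1;0 0 30 0 0 0 -1;0 0 30 0 0 0 -1;0 0 30 0 0 0 -1;0 0 30 0 0 0 -1;0 0 22 0 0 0 -1;0 0 12 0 0 0 -1;0 0 6 0 0 0 -1;0 0 0 0 0 0 -0.7;0 0 0 0 0 0 -0.4;0 0 0 0 0 0 -0.1;0 0 0 0 0 0 0.3;0 0 0 0 0 0 1;0 0 0 0 0 0 1;0 0 0 0 0 0 1;0 0 0 0 0 0 1' 40
python3 -m crank '0 0 -6 0 0 0 1;0 0 -15 0 0 0 1;0 0 -25 0 0 0 1;0 0 -30 0 0 0 1;0 0 -30 0 0 0 1;0 0 -20 0 0 0 1;0 0 -10 0 0 0 1;0 0 0 0 0 0 1;0 0 0 0 0 0 1'
```

```text
t: 21.33
eef_pos: [0.3719, 0.2627, 0.0304]
orientation: [1.0, -0.001, 0.001, -0.001]
ft_force: [0.4, -1.8, 6.9]
opening: 0.46
gripper_force: 40.3
t: 22.08
eef_pos: [0.3708, 0.2623, 0.1652]
orientation: [1.0, -0.001, -0.0, -0.001]
ft_force: [-0.4, -0.3, -2.0]
opening: 0.455
gripper_force: 40.5
```

```bash
python3 -m crank '4 17 0 0 0 0 1;8.3 33.6 0 0 0 0 1;8.3 33.6 0 0 0 0 1;8.3 33.6 0 0 0 0 1;8.3 33.6 0 0 0 0 1;8.3 33.6 0 0 0 0 1;8.3 33.6 0 0 0 0 1;8.3 33.6 0 0 0 0 1;8.3 33.6 0 0 0 0 1;8.3 33.6 0 0 0 0 1;8.3 33.6 0 0 0 0 1;8.3 33.6 0 0 0 0 1;8.3 33.6 0 0 0 0 1;8.3 33.6 0 0 0 0 1;8.3 33.6 0 0 0 0 1;8.3 33.6 0 0 0 0 1;8.3 33.6 0 0 0 0 1;8.3 33.6 0 0 0 0 1;4 17 0 0 0 0 1;0 0 0 0 0 0 1'
python3 - <<'E'
from h import *
im,p=snap("wrist","w10.png");s=sense();print(s["eef_pos"],s["joints"],s["opening"])
print(proj("wrist",[[.56,-.343,.018]],p))
E
```

```text
t: 23.75
eef_pos: [0.5183, -0.3461, 0.1618]
orientation: [1.0, -0.003, -0.002, -0.001]
ft_force: [-1.6, 0.3, -1.3]
opening: 0.458
gripper_force: 40.8
[ 0.51818323 -0.34431539  0.16207182] [-3.36089672e-01  4.27349594e-01  1.80847799e-01 -6.94981399e-04
 -1.32904921e+00  1.90254664e+00] 0.45858998641916465
[[311.89148841 169.58553191]]
```

View pics/w10.png

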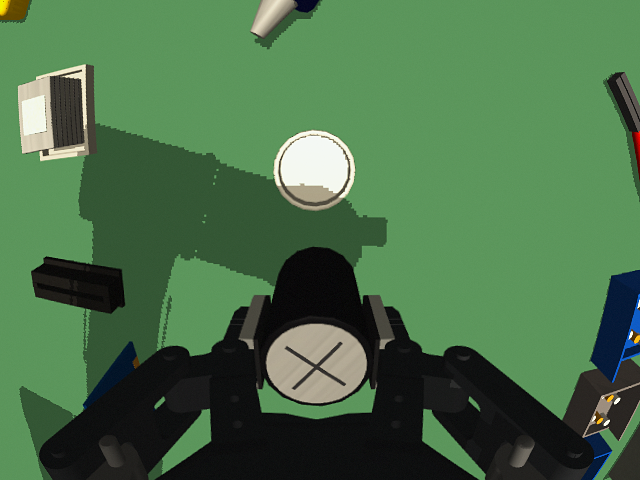

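The cup ring is centred at (314.5,170). The held capacitor's top is at (317,361), upright.

```bash
python3 - <<'E'
from h import *
s=sense();p=camera_params("wrist");z=s["eef_pos"][2]
print(totool(onz("wrist",(314.5,170),.016,p)[0]-s["eef_pos"]),totool(onz("wrist",(317,361),z+.04,p)[0]-s["eef_pos"]))
print([totool(q-s["eef_pos"]) for q in onz("wrist",[(266,361),(368,361),(317,319),(317,405)],z+.04,p)])
E
```

```text
[ 41.73155194  -1.12480606 145.89751495] [  1.5122147    0.40308751 -40.00780856]
[array([  1.16874342, -16.88233059, -39.96855648]), array([  1.22001074,  17.69135051, -40.04434872]), array([ 18.11548736,   0.37269083, -40.07873771]), array([-19.19482843,   0.44362899, -39.91935386])]
```

```bash
python3 -m crank '11 -1 0 0 0 0 1;20 0 0 0 0 0 1;10.5 0 5 0 0 0 1;0 0 20 0 0 0 1;0 0 30 0 0 0 1;0 0 30 0 0 0 1;0 0 18 0 0 0 1;0 0 8 0 0 0 1;0 0 5 0 0 0 1;0 0 4 0 0 0 1;0 0 3 0 0 0 1;0 0 0 0 0 0 1;0 0 0 0 0 0 1;0 0 0 0 0 0 1'
```

```text
t: 24.97
eef_pos: [0.5612, -0.3426, 0.0432]
orientation: [1.0, -0.001, 0.001, 0.0]
ft_force: [-0.9, -0.8, -1.3]
opening: 0.459
gripper_force: 40.8
```

```bash
python3 -m crank '0 0 1.5 0 0 0 1;0 0 1.5 0 0 0 1;0 0 1 0 0 0 1;0 0 0 0 0 0 1;0 0 0 0 0 0 1;0 0 0 0 0 0 1'
```

```text
t: 25.47
eef_pos: [0.5607, -0.3424, 0.0382]
orientation: [1.0, -0.001, -0.0, 0.0]
ft_force: [0.6, -0.3, -1.0]
opening: 0.461
gripper_force: 40.8
```

```bash
python3 -m crank '0 0 1.5 0 0 0 1;0 0 1.5 0 0 0 1;0 0 1 0 0 0 1;0 0 0 0 0 0 1;0 0 0 0 0 0 1;0 0 0 0 0 0 1'
```

```text
t: 25.97
eef_pos: [0.5607, -0.3423, 0.0345]
orientation: [1.0, -0.001, 0.0, 0.0]
ft_force: [-1.1, 0.9, 2.9]
opening: 0.464
gripper_force: 40.8
```

```bash
python3 -m crank '0 0 0 0 0 0 0.1;0 0 0 0 0 0 -0.2;0 0 0 0 0 0 -0.6;0 0 0 0 0 0 -1;0 0 0 0 0 0 -1;0 0 0 0 0 0 -1;0 0 -10 0 0 0 -1;0 0 -30 0 0 0 -1;0 0 -40 0 0 0 -1;0 0 -40 0 0 0 -1;0 0 -40 0 0 0 -1;0 0 -10 0 0 0 -1;0 0 0 0 0 0 -1'
python3 - <<'E'
from h import *
im,p=snap("wrist","w11.png");s=sense();print(s["eef_pos"])
E
python3 -m crank '-4 -16 0 0 0 0 -1;-8 -32 0 0 0 0 -1;-8 -32 0 0 0 0 -1;-8 -32 0 0 0 0 -1;-8 -32 0 0 0 0 -1;-8 -32 0 0 0 0 -1;-8 -32 0 0 0 0 -1;-8 -32 0 0 0 0 -1;-8 -32 0 0 0 0 -1;-8 -32 0 0 0 0 -1;-8 -32 0 0 0 0 -1;-8 -32 0 0 0 0 -1;-8 -32 0 0 0 0 -1;-4 -16 0 0 0 0 -1;0 0 0 0 0 0 -1;0 0 0 0 0 0 -1'
python3 - <<'E'
from h import *
im,p=snap("wrist","w12.png");s=sense();print(s["eef_pos"],s["joints"])
cv2.imwrite("pics/w112.png",cv2.resize(np.hstack([cv2.imread("pics/w11.png"),im]),(800,300),interpolation=cv2.INTER_AREA))
h=cv2.cvtColor(im,cv2.COLOR_BGR2HSV);m=((h[...,1]<95)&(h[...,2]>90)).astype(np.uint8);m=cv2.morphologyEx(m,cv2.MORPH_CLOSE,np.ones((5,5)))
k,l,st,c=cv2.connectedComponentsWithStats(m)
for i in range(1,k):
    if 150<st[i,4]<3000 and abs(c[i,0]-315)<60 and 150<c[i,1]<300:
        P=np.ascontiguousarray(onz("wrist",np.argwhere(l==i)[:,::-1],.056,p)[:,:2].astype(np.float32));cc=cv2.minEnclosingCircle(P)
        print(c[i],st[i],cc,totool(np.array([*cc[0],.056])-s["eef_pos"]).round(1))
E
```

```text
t: 27.05
eef_pos: [0.5625, -0.3436, 0.2106]
orientation: [1.0, -0.001, 0.005, 0.002]
ft_force: [-0.2, -0.2, -1.0]
opening: 0.999
gripper_force: 0.0
[ 0.56162808 -0.34274234  0.20739363]
t: 28.43
eef_pos: [0.4567, 0.0744, 0.2035]
orientation: [1.0, 0.0, -0.001, 0.0]
ft_force: [-0.4, 0.3, -0.6]
opening: 0.997
gripper_force: 0.0
[0.45695305 0.07373321 0.20359192] [ 5.00057608e-01  9.42557557e-02 -1.60213971e-01 -1.96243876e-05
 -1.31782855e+00  1.06984227e+00]
[317.60940325 221.33273056] [304 210  30  25 553] ((0.4568019211292267, 0.07204415649175644), 0.012282396666705608) [  0.    1.6 147.6]
```

View pics/w112.png

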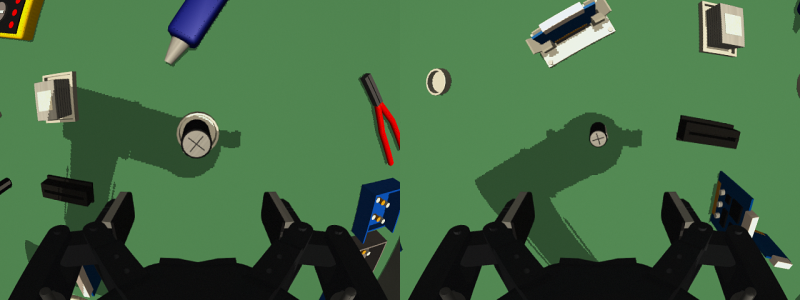

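The left half shows the wide capacitor standing inside its cup; the right half shows the slim one under the gripper at about (316,221). That was the last picture I'm allowed to view, so I'll work by numbers from here.

```bash
python3 -m crank '0 1 15 0 0 0 -1;0 0 30 0 0 0 -1;0 0 30 0 0 0 -1;0 0 30 0 0 0 -1;0 0 30 0 0 0 -1;0 0 24 0 0 0 -1;0 0 14 0 0 0 -1;0 0 7 0 0 0 -1;0 0 0 0 0 0 -0.7;0 0 0 0 0 0 -0.4;0 0 0 0 0 0 -0.1;0 0 0 0 0 0 0.2;0 0 0 0 0 0 0.4;0 0 0 0 0 0 1;0 0 0 0 0 0 1;0 0 0 0 0 0 1;0 0 0 0 0 0 1' 30
python3 -m crank '0 0 -6 0 0 0 1;0 0 -15 0 0 0 1;0 0 -25 0 0 0 1;0 0 -30 0 0 0 1;0 0 -30 0 0 0 1;0 0 -20 0 0 0 1;0 0 -10 0 0 0 1;0 0 0 0 0 0 1;0 0 0 0 0 0 1'
```

```text
t: 29.9
eef_pos: [0.4581, 0.0731, 0.025]
orientation: [1.0, -0.001, 0.001, -0.0]
ft_force: [-1.0, 0.0, 7.1]
opening: 0.27
gripper_force: 30.0
t: 30.65
eef_pos: [0.4572, 0.073, 0.1601]
orientation: [1.0, -0.001, 0.0, -0.0]
ft_force: [0.4, 0.4, -1.2]
opening: 0.266
gripper_force: 29.6
```

```bash
python3 -m crank '2.8 -15 0 0 0 0 1;5.7 -29.9 0 0 0 0 1;5.7 -29.9 0 0 0 0 1;5.7 -29.9 0 0 0 0 1;5.7 -29.9 0 0 0 0 1;5.7 -29.9 0 0 0 0 1;5.7 -29.9 0 0 0 0 1;5.7 -29.9 0 0 0 0 1;5.7 -29.9 0 0 0 0 1;2.8 -15 0 0 0 0 1;0 0 0 0 0 0 1;0 0 0 0 0 0 1'
python3 - <<'E'
from h import *
im,p=snap("wrist","w13.png");s=sense();z=s["eef_pos"][2];print(s["eef_pos"],s["opening"])
h=cv2.cvtColor(im,cv2.COLOR_BGR2HSV);m=((h[...,1]<95)&(h[...,2]>90)).astype(np.uint8);m=cv2.morphologyEx(m,cv2.MORPH_CLOSE,np.ones((5,5)))
k,l,st,c=cv2.connectedComponentsWithStats(m)
for i in range(1,k):
    if 150<st[i,4]<12000 and abs(c[i,0]-315)<60 and 80<c[i,1]<420:
      for zz in (.018,z+.031):
        P=np.ascontiguousarray(onz("wrist",np.argwhere(l==i)[:,::-1],zz,p)[:,:2].astype(np.float32));cc=cv2.minEnclosingCircle(P)
        print(c[i].round(),st[i],zz,np.array(cc[1]*1000).round(1),totool(np.array([*cc[0],zz])-s["eef_pos"]).round(1))
E
```

```text
t: 31.65
eef_pos: [0.5082, 0.3421, 0.1577]
orientation: [1.0, -0.0, -0.002, 0.001]
ft_force: [0.2, -0.6, -0.8]
opening: 0.275
gripper_force: 29.6
[0.50837116 0.34140886 0.15837746] 0.2720122057867662
[313. 173.] [ 284  143   60   60 2800] 0.018 23.3 [ 39.9  -2.6 140.3]
[313. 173.] [ 284  143   60   60 2800] 0.18937746270975656 9.2 [ 62.5  -1.5 -31.2]
[317. 353.] [ 288  330   58   47 2093] 0.018 27.0 [-123.6    0.7  140.7]
[317. 353.] [ 288  330   58   47 2093] 0.18937746270975656 10.6 [ -1.8  -0.5 -31. ]
```

```bash
python3 -m crank '11 -2 0 0 0 0 1;20 0 0 0 0 0 1;9.5 0 5 0 0 0 1;0 0 20 0 0 0 1;0 0 30 0 0 0 1;0 0 30 0 0 0 1;0 0 18 0 0 0 1;0 0 10 0 0 0 1;0 0 6 0 0 0 1;0 0 4 0 0 0 1;0 0 0 0 0 0 1;0 0 0 0 0 0 1;0 0 0 0 0 0 1'
python3 -m crank '0 0 1.5 0 0 0 1;0 0 1.5 0 0 0 1;0 0 1 0 0 0 1;0 0 0 0 0 0 1;0 0 0 0 0 0 1;0 0 0 0 0 0 1'
```

```text
t: 32.78
eef_pos: [0.5503, 0.3445, 0.0386]
orientation: [1.0, -0.001, 0.001, -0.001]
ft_force: [-0.3, 0.7, -0.0]
opening: 0.272
gripper_force: 29.6
t: 33.28
eef_pos: [0.5497, 0.3439, 0.0332]
orientation: [1.0, -0.001, 0.0, 0.0]
ft_force: [0.6, 0.0, -0.4]
opening: 0.272
gripper_force: 29.6
```

```bash
python3 -m crank '0 0 1.5 0 0 0 1;0 0 1.5 0 0 0 1;0 0 1 0 0 0 1;0 0 0 0 0 0 1;0 0 0 0 0 0 1;0 0 0 0 0 0 1'
```

```text
t: 33.78
eef_pos: [0.5496, 0.3439, 0.0291]
orientation: [1.0, -0.001, -0.0, 0.0]
ft_force: [0.6, -0.7, 0.2]
opening: 0.269
gripper_force: 29.7
```

```bash
python3 -m crank '0 0 1 0 0 0 1;0 0 0 0 0 0 1;0 0 0 0 0 0 1;0 0 0 0 0 0 1'
```

```text
t: 34.12
eef_pos: [0.5498, 0.3439, 0.0291]
orientation: [1.0, -0.001, 0.0, -0.0]
ft_force: [-2.4, -1.0, 6.0]
opening: 0.274
gripper_force: 30.3
```

Floor contact. Release, lift, and check all placements numerically.

```bash
python3 -m crank '0 0 -0.8 0 0 0 0.4;0 0 0 0 0 0 0.2;0 0 0 0 0 0 -0.2;0 0 0 0 0 0 -0.6;0 0 0 0 0 0 -1;0 0 0 0 0 0 -1;0 0 0 0 0 0 -1;0 0 -10 0 0 0 -1;0 0 -30 0 0 0 -1;0 0 -40 0 0 0 -1;0 0 -40 0 0 0 -1;0 0 -40 0 0 0 -1;0 0 -10 0 0 0 -1;0 0 0 0 0 0 -1;0 0 0 0 0 0 -1;0 0 0 0 0 0 -1'
python3 - <<'E'
from h import *
im,p=snap("wrist","w14.png");s=sense()
h=cv2.cvtColor(im,cv2.COLOR_BGR2HSV);m=((h[...,1]<95)&(h[...,2]>90)).astype(np.uint8)
k,l,st,c=cv2.connectedComponentsWithStats(m)
for i in range(1,k):
    if 40<st[i,4]<12000 and abs(c[i,0]-315)<70 and 120<c[i,1]<300:
      for zz in (.018,.06):
        P=np.ascontiguousarray(onz("wrist",np.argwhere(l==i)[:,::-1],zz,p)[:,:2].astype(np.float32));cc=cv2.minEnclosingCircle(P)
        print(c[i].round(),st[i],zz,np.array(cc).tolist() if 0 else (cc[0],cc[1]))
# bystanders moved? compare scene/side colour centroids
for cam in("scene","side"):
    a=cv2.imread(f"pics/{cam}0.png");b,_=snap(cam,cam+"9.png")
    for n,lo,hi,box in(("yellow",(20,150,100),(32,255,255),None),("red",(0,180,80),(6,255,255),None)):
        f=[]
        for i in(a,b):
            mm=cv2.inRange(cv2.cvtColor(i,cv2.COLOR_BGR2HSV),lo,hi);kk,ll,ss,cc=cv2.connectedComponentsWithStats(mm)
            j=1+ss[1:,4].argmax();f.append((cc[j].round(1).tolist(),int(ss[j,4])))
        print(cam,n,f)
E
```

```text
t: 35.45
eef_pos: [0.5491, 0.3437, 0.1983]
orientation: [1.0, -0.001, -0.001, 0.0]
ft_force: [0.6, 0.5, -0.3]
opening: 1.0
gripper_force: 0.0
[316. 206.] [291 189  50  46 873] 0.018 ((0.5475032925605774, 0.3435091972351074), 0.022728238254785538)
[316. 206.] [291 189  50  46 873] 0.06 ((0.5577764511108398, 0.34352436661720276), 0.019781317561864853)
[315. 226.] [303 214  26  25 486] 0.018 ((0.5359656810760498, 0.3440801203250885), 0.01197446696460247)
[315. 226.] [303 214  26  25 486] 0.06 ((0.5477413535118103, 0.3440210223197937), 0.010428021661937237)
scene yellow [([202.2, 316.9], 1211), ([204.1, 319.0], 945)]
scene red [([493.6, 341.6], 568), ([493.5, 341.5], 575)]
side yellow [([204.9, 223.3], 1155), ([202.8, 223.0], 966)]
side red [([319.9, 450.4], 770), ([320.0, 450.4], 780)]
```

```bash
python3 - <<'E'
from h import *
for cam in("scene","side"):
    for f in("0","9"):
        i=cv2.imread(f"pics/{cam}{f}.png");mm=cv2.inRange(cv2.cvtColor(i,cv2.COLOR_BGR2HSV),(18,130,40),(34,255,255))
        kk,ll,ss,cc=cv2.connectedComponentsWithStats(mm);j=1+ss[1:,4].argmax();print(cam,f,ss[j])
print(sense()["t"])
E
```

```text
scene 0 [ 164  265   72   85 1450]
scene 9 [ 164  265   71   85 1445]
side 0 [ 168  182   75   72 1442]
side 9 [ 168  182   73   72 1422]
35.6
```

The multimeter has not moved; the centroid shift was shadow. Handing in.

```bash
python3 -c "
from rig import hand_in
print(hand_in())"
```

```text
the job is handed in; nothing more can be done
None
```

I loaded all four parts in the order asked and handed the job in at about 36 s: the card fully home in the guides, the transformer flat in its tray, and both capacitors upright in their matching cups, with the multimeter and screwdriver unmoved in the before and after pictures.

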